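Bring the bench tally up to four boards

ROBOT

A 6-joint arm with a two-finger parallel gripper is mounted at the origin on a cart in front of the work surface, level with it; the furniture and walls round the work are solid. World frame = base frame: x ahead of the robot, y to its left, z up, the work surface at z = 0. Lengths are in m, angles in rad, forces in N, time in s.
With the tool pointing down it reaches from about 0.35 to 0.975 m from the base axis. Payload 7.1 kg.
Tool frame: the origin (TCP) lies at the very end of the fingers, on their centre line; the grasp point (between the pads) lies behind it (tcp_to_grasp is the y of the grasp point in the tool frame, in m); y points along the fingers, z is the direction in which the jaws open and shut, and the axes are right-handed (so a half turn about y gives the same grasp; the last joint's range is limited). The gripper opens to 88 mm and grips with 3 to 60 N. Pads are 20 mm wide; open, the fingers measure 115 mm over their backs; the gripper's body (75 mm by 178 mm) begins 61 mm behind the grasp point.
Start: joints at [-1.342, 0.423, 1.63, -0, 1.089, -0.019], TCP at [0.153, -0.606, 0.2] pointing down, gripper open.
Joint ranges: [-3, 3], [-0.9, 2.11], [0.09, 2.58], [-1.31, 4.45], [0.11, 2.69], [-2.54, 2.54]. Speed limits (rad/s): [2.39, 2.39, 3.01, 3.14, 3.14, 3.14].

INTERFACE

Orientations are given as a unit quaternion [x, y, z, w].
In Python, from workcell import get_state, get_image, get_calibration, hand_in, tcp_to_grasp gives the robot as it stands.
- The arm moves only by the tool play_rows, never from a script. Its argument "deltas" is a list that holds one entry, the list of rows, each a list of 4 numbers: the shift along the world's x, y, z in cm, then the turn about the world's z in rad. A call has 1 to 10 rows; each row is the pose to reach, as a shift and turn from the pose measured when the call began; what a row does not reach only later rows make up. A row lasts 1/12 s, in which the tool goes at most 41.7 mm and 7.16 degrees, less where a joint would pass 70% of its speed; a pose out of reach is approached as far as the arm can. A call with a gripper value outside its range is refused whole. "jaw" is the closure, from 0 (fully open) to 1 (shut), set as the call begins (left out, the last holds). The fingers move at their own pace and stop on an object; the grip force is fixed at half the most. Time passes only in rows, so rows that repeat a pose let the fingers close. It gives the time, the measured TCP pose, the force and the opening at its end, in the units of the state.
- get_state(): the state, without advancing time (a new reading comes with each control period).
- get_image(name): name is "scene" or "top"; returns the picture (420x560x3 uint8, red, green, blue); there is no depth.
- get_calibration(name): a dict with "fx", "fy", "cx", "cy" (pixels), "rvec" (rotation vector, rad) and "tvec" (3), from world to camera coordinates, as OpenCV has them. Camera axes: x right, y down, z forward; pixel columns grow to the right and rows downward; lengths in m; the calibration is good to about 2 mm. A picture is of the moment at which its call begins. get_calibration takes no time and is no camera call.
- hand_in(): hands the job in, once; it reports no verdict.
The state is a dict: "t": time; "joint_pos": joint angles; "qd": joint speeds; "joint_efforts": joint torques, N m; "tool_pos": TCP position; "tcp_rot": TCP orientation; "wrist_force": force on the tool from outside, world axes, zero at the start; "torque": the same for the moment, N m; "grip_width": finger opening in m.
Only numpy, scipy, OpenCV 4.12 (cv2) and the standard library are available. Lean on these libraries where they do the work, as an engineer would, in place of code of your own. Each camera call takes 0.05 s, during which the arm holds its last target. There are 200 camera calls.

TASK

Four boards are stacked on the right of the bench, but the tally beside them has fallen behind. With a fingertip against the edge of its star wheel, flick the wheel on click by click (it counts up counter-clockwise as seen from above) until the red tab with four dots has clicked in at the yellow pointer; never count past four. Do not lift, tip or shove the tally, leave the other things on the bench alone, and finish with the hand clear.

Things in the scene. Friction and masses are not known exactly. Their poses are not given: they have to be found in the camera images.
- tally: Bench tally: loose blue iron base, about 3 kg, with a star wheel on an upright axle. Origin on the wheel's axis at the base's underside (bench height); z up; +x runs from axle to the yellow pointer, on the side away from the robot within 30 degrees. Base 20 mm high, x -55 to +91 mm, y -65 to +65 mm; nothing but wheel and pointer stands on it. It may slide if pushed with over about 8 N.
- pointer (a point): Inner tip of the fixed yellow pointer, 69 mm from the wheel's axis along the tally's +x, 55 mm above the bench. Pointer and post: x 69 to 86 mm of the tally, |y| under 8 mm, up to 58 mm high; a 32 mm high spring housing below it at x 65 to 87 mm, |y| under 18 mm.
- tally_axis (a point): Point on the wheel's axis, 52 mm above the bench (tops of the tabs). White hub disc of radius 30 mm, 34 to 48 mm above the bench, steel cap of 26 mm diameter up to 57 mm. Six radial tabs, 60 degrees apart, 13 mm wide, reach to 67 mm from the axis (ends rounded, radius 6.5 mm), 34 to 52 mm above the bench; gaps between them open above and outwards, 45 mm wide at 58 mm from the axis.
- four_tab (a point): Outer end of the red four-dot tab, at its top face: 67 mm from the axis, 52 mm above the bench; turns with the wheel. The other five tabs are white with 0, 1, 2, 3 and 5 black dots on top, dots rising by one from tab to tab clockwise from above. At rest one tab stands at the pointer and another opposite it.
- wheel (a joint): Wheel angle, rad, grows counter-clockwise from above, 1.047 a click; the tab with k dots is at the pointer at k x 1.047 (four: 4.189). Starts at one, two or three dots. A sprung detent holds each click: about 0.1 N m (2 N at the tabs) starts it, less as it turns; past half a click it runs on to the next by itself, released sooner it falls back. Stops 0.3 rad outside none and five dots.
- white_board_4: Blue top board of the fixed stack of four boards, 228 x 290 mm, stack about 55 mm high, on the right of the bench; origin at the centre of the top board's underside. Only the reason for the count.
- carpenter_pencil: Loose red carpenter's pencil, 178 x 44 x 9 mm overall, bystander; origin at the centre of its underside.
- spring_clamp_1: Loose black spring clamp lying flat, 142 x 97 x 20 mm, bystander; origin at the centre of its underside.
- masking_tape: Loose roll of masking tape lying flat, 101 mm across, 25 mm high, bystander; origin at the centre of its underside.
- sanding_block: Loose brown sanding block, 126 x 97 x 24 mm, bystander; origin at the centre of its underside.
Things that resemble listed ones, but are neither listed nor needed, are in the scene too. Of the things that look like the tally, the larger one is meant.

How it is judged:
By the outcome, as a careful person would: the job done as asked, in the order asked, and still so for the second after the job is handed in, with the robot touching nothing.
It also fails if it takes over 58 s, if anything falls off the work surface, if the arm or the gripper's body presses on something with over 40 N, if the wrist force passes 120 N, or if a joint passes its speed limit or range.

## Working session

There is one attempt and no reset: what is moved stays moved. The work goes in short steps, Python scripts to look and compute and a tool call to move; the robot and the scene stay as the last step left them, time stands still between calls to the robot, and variables do not carry over. Pictures are saved under pics/ and viewed, about 8 in all and at most 12, crops included, and the job is handed in when it is done.

Besides the shell and the picture viewer there is one more tool, called after "Emit:" as name(argument=value, ...) on one line, values as JSON. play_rows: Moves the arm, as the interface text tells. Its arguments: {"type":"object","properties":{"deltas":{"type":"array"},"jaw":{"type":"number"}},"required":["deltas"]}

```bash
mkdir -p pics; cat > h.py <<'E'
import numpy as np, cv2
from workcell import *
def cam(n):
    c=get_calibration(n); K=np.array([[c['fx'],0,c['cx']],[0,c['fy'],c['cy']],[0,0,1.]])
    R=cv2.Rodrigues(np.array(c['rvec'],float))[0]; return K,R,np.array(c['tvec'],float).ravel()
def ray(n,uv,z):
    K,R,t=cam(n); d=R.T@np.linalg.inv(K)@np.array([uv[0],uv[1],1.]); o=-R.T@t
    return o+d*(z-o[2])/d[2]
def proj(n,p):
    K,R,t=cam(n); q=K@(R@np.array(p,float)+t); return q[:2]/q[2]
def snap(n,f):
    im=get_image(n); cv2.imwrite(f'pics/{f}.png',im[:,:,::-1]); return im
E
python3 - <<'E'
from h import *
a=snap('top','top0');b=snap('scene','sc0')
for n in('top','scene'):
    K,R,t=cam(n);print(n,K[0,0],-R.T@t)
print(get_state(),tcp_to_grasp)
E
```

```text
top 458.09781943842626 [0.41627411 0.06678478 1.2614951 ]
scene 479.7448929312997 [0.05920888 0.80623996 1.09808697]
{'t': 0.1, 'joint_pos': array([-1.34202685e+00,  4.23754561e-01,  1.63058725e+00,  3.10794040e-05,
        1.08861353e+00, -1.89725366e-02]), 'qd': array([ 0.00069938, -0.00190485, -0.00198693,  0.00048649,  0.00018129,
        0.00078753]), 'joint_efforts': array([-7.29376952e-04, -5.45614743e+01, -2.74324661e+01,  6.44584699e-02,
        1.88290532e-02, -2.61999975e-05]), 'tool_pos': array([ 0.15319114, -0.60539396,  0.19929596]), 'tcp_rot': array([-0.08740189,  0.7021694 , -0.7012091 ,  0.08732035]), 'wrist_force': array([ 0.39000502, -0.48037427, -0.51023543]), 'torque': array([-0.02745646, -0.01388702, -0.01581732]), 'grip_width': 0.0878482209041365} -0.0187
```

View pics/top0.png

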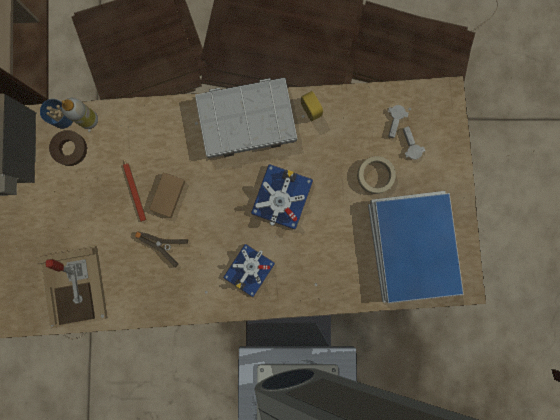

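View pics/sc0.png

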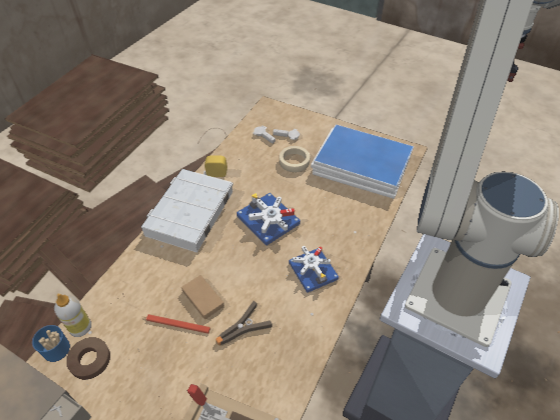

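Two tallies appear: the larger at top (281,198), with its pointer at (290,174) on the far side, and a smaller one at (250,268), with its pointer on the near side. The larger one fits the description. I'll confirm it in a crop and measure it.

```bash
python3 - <<'E'
from h import *
a=cv2.imread('pics/top0.png')
c=a[150:245,235:330]; cv2.imwrite('pics/crop0.png',cv2.resize(c,None,fx=6,fy=6,interpolation=cv2.INTER_CUBIC))
hsv=cv2.cvtColor(a,cv2.COLOR_BGR2HSV)
def m(lo,hi,x0=235,x1=330,y0=150,y1=235):
    k=cv2.inRange(hsv,lo,hi); o=np.zeros_like(k);o[y0:y1,x0:x1]=k[y0:y1,x0:x1];return o
for nm,k in dict(blue=m((105,120,40),(125,255,255)),yel=m((20,130,100),(32,255,255)),red=m((0,150,80),(8,255,255))|m((172,150,80),(180,255,255)),white=m((0,0,140),(180,60,255))).items():
    ys,xs=np.nonzero(k);
    if len(xs)==0: print(nm,0);continue
    r=cv2.minAreaRect(np.c_[xs,ys].astype(np.float32)); z=dict(blue=.02,yel=.058,red=.052,white=.05)[nm]
    print(nm,len(xs),xs.mean(),ys.mean(),ray('top',(xs.mean(),ys.mean()),z),[ray('top',p,z)[:2].round(3) for p in cv2.boxPoints(r)])
E
```

```text
blue 1010 285.3089108910891 192.6158415841584 [0.57148908 0.0340335  0.02      ] [array([0.516, 0.127]), array([0.65, 0.08]), array([ 0.607, -0.039]), array([0.473, 0.009])]
yel 24 289.7916666666667 172.5 [0.62044955 0.02310979 0.058     ] [array([0.62 , 0.034]), array([0.631, 0.024]), array([0.622, 0.015]), array([0.611, 0.025])]
red 42 290.0952380952381 213.26190476190476 [0.51247237 0.02223759 0.052     ] [array([0.522, 0.038]), array([0.529, 0.029]), array([0.499, 0.004]), array([0.492, 0.012])]
white 391 277.9002557544757 199.05626598465474 [0.55048035 0.05453507 0.05      ] [array([0.644, 0.212]), array([0.721, 0.127]), array([ 0.542, -0.03 ]), array([0.467, 0.055])]
```

View pics/crop0.png

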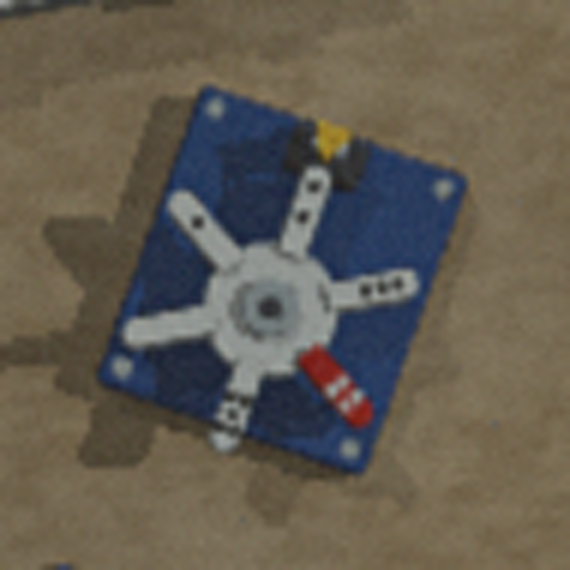

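The crop confirms it: the larger tally has its cap at about (279.8,201.2), the pointer at (290,174), two dots at the pointer, and red four-dot tab at the lower right. Two clicks are needed.

```bash
python3 - <<'E'
from h import *
A=ray('top',(279.8,201.2),.057)
opp=[((316,176),(227,437)),((182,202),(362,415)),((408,283),(133,331))]
for p,q in opp:
    P=[ray('top',(235+u/6,150+v/6),.052)[:2] for u,v in(p,q)]; d=P[0]-P[1]; print((P[0]+P[1])/2,np.hypot(*d),np.degrees(np.arctan2(d[1],d[0])))
print(A)
# scene check of cap
im=cv2.imread('pics/sc0.png'); print(proj('scene',[.5445,.05,.057]),proj('scene',A))
E
```

```text
[0.54505777 0.04824979] 0.122553497059246 -18.727637299815427
[0.54410145 0.04820682] 0.12362173895152194 40.09260081910502
[0.54464278 0.04871999] 0.12350283978746594 -79.98120112905863
[0.5440157  0.04958279 0.057     ]
[271.02571787 211.29679114] [271.24602012 211.26884609]
```

```bash
python3 - <<'E'
from h import *
from scipy.spatial.transform import Rotation as R
s=get_state(); M=R.from_quat(s['tcp_rot']).as_matrix(); print(M.round(3))
jw=np.degrees(np.arctan2(M[1,2],M[0,2])); print('jaw dir',jw)
A=np.array([.5445,.0485])
for a in(-169.5,-155.5,-135,-120,-106):
    for r in (.06,): print(a,A+r*np.array([np.cos(np.radians(a)),np.sin(np.radians(a))]),'turn',np.radians((a-jw+90)%180-90))
E
```

```text
[[-0.969 -0.     0.245]
 [-0.245  0.001 -0.969]
 [-0.    -1.    -0.001]]
jaw dir -75.80625305127397
-169.5 [0.48550471 0.03756587] turn 1.5063282808041334
-155.5 [0.48990232 0.02361841] turn -1.390918277506454
-135 [0.50207359 0.00607359] turn -1.0331257808476162
-120 [ 0.5145     -0.00346152] turn -0.7713263930484668
-106 [ 0.52796176 -0.0091757 ] turn -0.5269802977692607
```

Emit:
play_rows(deltas=[[[2,4,0,0],[5,8,0,0],[8,12,0,0],[11,16,0,0],[14,20,0,0],[17,23,0,0],[19,26,0,0],[21,30,0,0],[23,34,0,0],[24,37,0,0]]], jaw=1)

```text
t: 0.93
tool_pos: [0.3832, -0.2583, 0.1992]
tcp_rot: [-0.087, 0.702, -0.701, 0.087]
wrist_force: [-0.2, 0.3, -1.0]
grip_width: 0.0241
```

Emit:
play_rows(deltas=[[[1.5,3.5,0,0.12],[3,7,0,0.24],[4.5,11,0,0.36],[6,15,0,0.48],[7.5,19,0,0.6],[9,23,0,0.72],[10,26,0,0.84],[10.2,29,-2,0.96],[10.2,29.6,-4,1.08],[10.2,29.6,-6,1.2]]])

```text
t: 1.77
tool_pos: [0.4854, 0.04, 0.1386]
tcp_rot: [-0.471, 0.528, -0.527, 0.471]
wrist_force: [-0.2, -0.3, 0.6]
grip_width: 0.0006
```

Emit:
play_rows(deltas=[[[0,0,0,0.12],[0,0,0,0.24],[0,0,-1,0.3],[0,0,-2,0.3],[0,0,-2,0.3],[0,0,-2,0.3]]])

```text
t: 2.27
tool_pos: [0.4847, 0.04, 0.1179]
tcp_rot: [0.544, -0.453, 0.451, -0.543]
wrist_force: [-0.5, -0.8, -0.5]
grip_width: 0.0004
```

```bash
python3 - <<'E'
from h import *
from scipy.spatial.transform import Rotation as R
s=get_state(); M=R.from_quat(s['tcp_rot']).as_matrix();print(s['t'],s['tool_pos'],s['joint_pos'],np.degrees(np.arctan2(M[1,2],M[0,2])),s['grip_width'])
a=snap('top','t1')[150:250,230:330,::-1];b=snap('scene','s1')[150:250,220:320,::-1]
cv2.imwrite('pics/c1.png',cv2.resize(np.hstack([a,b]),None,fx=4,fy=4,interpolation=cv2.INTER_CUBIC))
E
```

```text
2.2667 [0.48466787 0.03995873 0.11790288] [ 5.73782138e-02  3.46136158e-01  1.99012885e+00  8.27815011e-04
  8.07800547e-01 -1.27354793e-01] 10.551662325062347 0.0004486327640477849
```

View pics/c1.png

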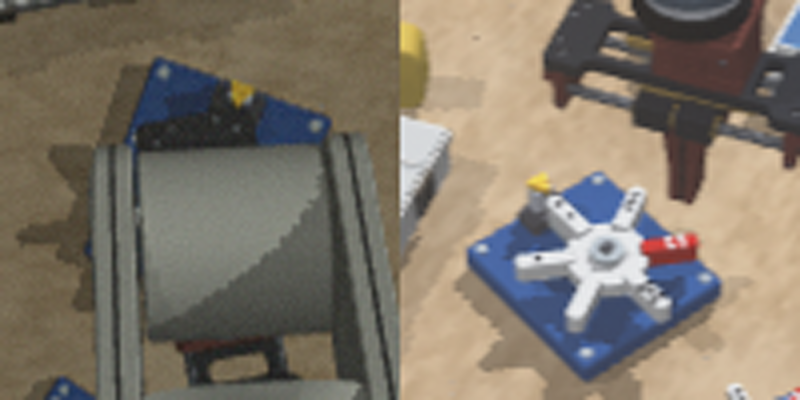

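The scene view shows the shut fingertips above the wheel at crop (685,195), with the gap between the red and five-dot tabs below and clear. The two-dot tab is still at the pointer. Next I'll go down into the gap.

Emit:
play_rows(deltas=[[[0.1,-0.2,-1.5,0],[0.1,-0.2,-3,0],[0.1,-0.2,-4.5,0],[0.1,-0.2,-5.5,0],[0.1,-0.2,-6.5,0],[0.1,-0.2,-7.2,0],[0.1,-0.2,-7.5,0],[0.1,-0.2,-7.5,0]]])

```text
t: 3.03
tool_pos: [0.4862, 0.0379, 0.0432]
tcp_rot: [0.544, -0.452, 0.451, -0.544]
wrist_force: [-0.2, 1.4, -0.8]
grip_width: 0.0006
```

```bash
python3 - <<'E'
from h import *
A=np.array([.5445,.0485]);s=get_state();p=s['tool_pos'];print(p,s['wrist_force'])
for a in range(-164,-103,4):
    q=A+.06*np.array([np.cos(np.radians(a)),np.sin(np.radians(a))]);print(a,((q-p[:2])*100).round(2),round(np.radians(a+169.5),2))
b=snap('scene','s2')[150:250,220:320,::-1]
cv2.imwrite('pics/c2.png',cv2.resize(b,None,fx=5,fy=5,interpolation=cv2.INTER_CUBIC))
E
```

```text
[0.48621153 0.03794191 0.04322853] [-0.16218608  1.36566838 -0.79320646]
-164 [ 0.06 -0.6 ] 0.1
-160 [ 0.19 -1.  ] 0.17
-156 [ 0.35 -1.38] 0.24
-152 [ 0.53 -1.76] 0.31
-148 [ 0.74 -2.12] 0.38
-144 [ 0.97 -2.47] 0.45
-140 [ 1.23 -2.8 ] 0.51
-136 [ 1.51 -3.11] 0.58
-132 [ 1.81 -3.4 ] 0.65
-128 [ 2.13 -3.67] 0.72
-124 [ 2.47 -3.92] 0.79
-120 [ 2.83 -4.14] 0.86
-116 [ 3.2  -4.34] 0.93
-112 [ 3.58 -4.51] 1.0
-108 [ 3.97 -4.65] 1.07
-104 [ 4.38 -4.77] 1.14
```

View pics/c2.png

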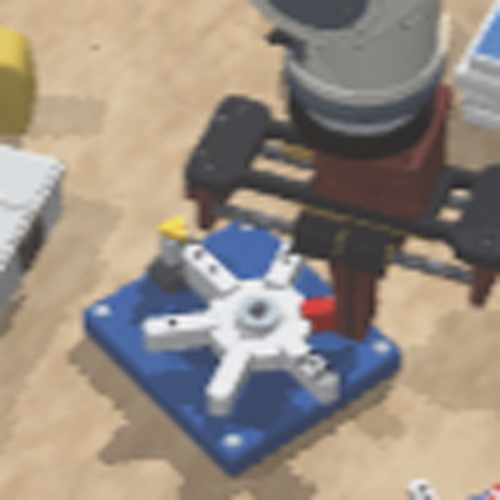

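The fingertips are in the gap between the red tab and the five-dot tab at crop (350,325), with no tab lifted. Now the first stroke.

Emit:
play_rows(deltas=[[[0.06,-0.6,0,0.1],[0.19,-1.0,0,0.17],[0.35,-1.38,0,0.24],[0.53,-1.76,0,0.31],[0.74,-2.12,0,0.38],[0.97,-2.47,0,0.45],[1.23,-2.8,0,0.51],[1.51,-3.11,0,0.58],[1.81,-3.4,0,0.65],[2.13,-3.67,0,0.72]]])

```text
t: 3.92
tool_pos: [0.5085, 0.0011, 0.0444]
tcp_rot: [0.669, -0.23, 0.23, -0.669]
wrist_force: [-0.2, 0.3, -0.5]
grip_width: 0.0005
```

Emit:
play_rows(deltas=[[[0.35,-0.25,0,0.07],[0.7,-0.47,0,0.14],[1.05,-0.67,0,0.21],[1.45,-0.84,0,0.28],[1.6,-0.9,0,0.3],[1.6,-0.9,0,0.3]]])

```text
t: 4.42
tool_pos: [0.5253, -0.008, 0.045]
tcp_rot: [-0.695, 0.127, -0.128, 0.696]
wrist_force: [-0.5, -0.6, 0.6]
grip_width: 0.0002
```

```bash
python3 - <<'E'
from h import *
s=get_state();p=s['tool_pos'];d=p[:2]-[.5445,.0485];print(s['t'],p,s['wrist_force'],np.hypot(*d),np.degrees(np.arctan2(d[1],d[0])))
b=snap('scene','s3')[150:250,220:320,::-1]
cv2.imwrite('pics/c3.png',cv2.resize(b,None,fx=5,fy=5,interpolation=cv2.INTER_CUBIC))
E
```

```text
4.4167 [ 0.52529747 -0.00802423  0.04504111] [-0.4626843  -0.62556848  0.630373  ] 0.059696953294885606 -108.76375759977026
```

View pics/c3.png

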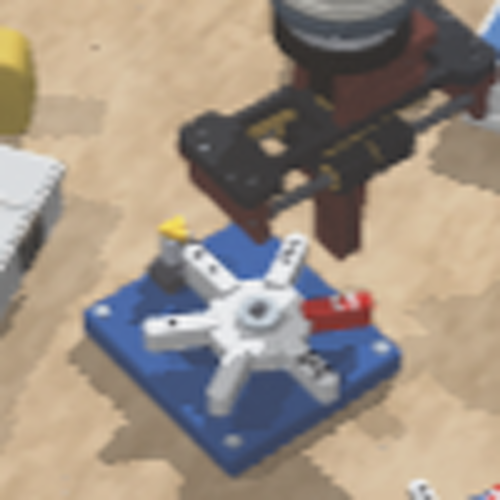

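```bash
python3 - <<'E'
from h import *
f=lambda p:(proj('scene',p)-[220,150])*5
p=get_state()['tool_pos'];print('tcp',f(p))
A=np.array([.5445,.0485])
print('cap',f([*A,.057]))
for k,a in zip((2,3,4,5,0,1),range(-20,-330,-60)):
    q=A+.067*np.array([np.cos(np.radians(a)),np.sin(np.radians(a))]);print(k,f([*q,.052]))
a=-169.5;print('entry tcp',f([.4862,.0379,.0432]))
E
```

```text
tcp [335.82564165 269.25325576]
cap [256.50813124 304.79067108]
2 [186.35440891 243.28751438]
3 [298.68118788 230.4713367 ]
4 [371.40035388 297.04887838]
5 [330.43866087 381.06736616]
0 [212.02639006 395.27479168]
1 [140.81840543 324.01754963]
entry tcp [353.15699219 348.53586786]
```

The wheel did not turn. Two dots are still at the pointer and red is at (340,310). The fingers are past the red tab, and the visible fingertip sits 2 px above the projected TCP, so it most likely passed over the tab's top. I'll go back and run about 12 mm lower; the base top is at 20 mm.

Emit:
play_rows(deltas=[[[0,0,1.5,0],[0,0,3,0],[-0.5,0.6,3.3,-0.12],[-1.0,1.2,3.3,-0.24],[-1.5,1.8,3.3,-0.36],[-2.0,2.5,3.3,-0.48],[-2.6,3.2,3.3,-0.6],[-3.3,4.0,3.3,-0.72],[-3.9,4.6,3.3,-0.84],[-3.9,4.6,3.3,-0.9]]])

```text
t: 5.3
tool_pos: [0.4841, 0.039, 0.0779]
tcp_rot: [0.569, -0.42, 0.42, -0.569]
wrist_force: [-1.4, 0.1, -0.1]
grip_width: 0.0005
```

Emit:
play_rows(deltas=[[[0,0,-1.2,-0.07],[0,0,-2.4,-0.07],[0,0,-3.4,-0.07],[0,0,-4,-0.07],[0,0,-4.4,-0.07],[0,0,-4.6,-0.07],[0,0,-4.6,-0.07]]])

```text
t: 5.88
tool_pos: [0.484, 0.0389, 0.0316]
tcp_rot: [0.554, -0.44, 0.439, -0.553]
wrist_force: [0.2, 0.2, 0.0]
grip_width: 0.0004
```

Emit:
play_rows(deltas=[[[0.26,-0.7,0,0.06],[0.39,-1.1,0,0.13],[0.55,-1.48,0,0.2],[0.73,-1.86,0,0.27],[0.94,-2.22,0,0.34],[1.17,-2.57,0,0.41],[1.43,-2.9,0,0.47],[1.71,-3.21,0,0.54],[1.71,-3.21,0,0.54]]])

```text
t: 6.63
tool_pos: [0.5021, 0.0064, 0.0321]
tcp_rot: [0.652, -0.275, 0.276, -0.651]
wrist_force: [1.0, 0.6, -0.2]
grip_width: 0.001
```

```bash
python3 - <<'E'
from h import *
s=get_state();p=s['tool_pos'];d=p[:2]-[.5445,.0485];print(s['t'],p,s['wrist_force'],np.hypot(*d),np.degrees(np.arctan2(d[1],d[0])),(proj('scene',p)-[220,150])*5)
b=snap('scene','s4')[150:250,220:320,::-1]
cv2.imwrite('pics/c4.png',cv2.resize(b,None,fx=5,fy=5,interpolation=cv2.INTER_CUBIC))
E
```

```text
6.6333 [0.50208129 0.00639109 0.03211274] [ 0.99517051  0.62486907 -0.18188295] 0.05977045705695047 -135.20999536969177 [356.57418531 314.45918749]
```

View pics/c4.png

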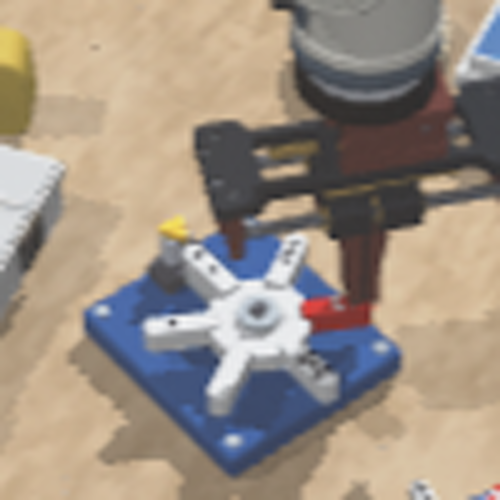

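```bash
python3 - <<'E'
from h import *
for f,p in (('s1',[.4847,.04,.1179]),('s2',[.4862,.0379,.0432]),('s3',[.5253,-.008,.045]),('s4',[.5021,.0064,.0321])):
    im=cv2.imread(f'pics/{f}.png');hsv=cv2.cvtColor(im,cv2.COLOR_BGR2HSV)
    u,v=proj('scene',p); print(f,'tcp',u,v,'+20mm',proj('scene',np.add(p,[0,0,.02])))
    for r in range(int(v)-9,int(v)+5): print(r,[f'{h}/{s}/{w}' for h,s,w in hsv[r,int(u)-4:int(u)+7]])
E
```

```text
s1 tcp 291.21953069621554 202.9727564513152 +20mm [291.36257145 198.04737912]
193 ['10/78/121', '3/84/85', '4/74/76', '4/53/67', '4/73/77', '4/85/84', '5/82/81', '7/78/75', '8/74/89', '15/68/165', '17/68/206']
194 ['10/78/121', '3/85/84', '5/75/75', '8/45/62', '6/68/75', '4/87/85', '6/85/78', '5/71/72', '8/76/90', '16/68/165', '17/68/205']
195 ['10/76/121', '4/85/84', '4/73/77', '5/50/66', '4/71/75', '4/86/83', '4/77/79', '5/77/73', '13/71/130', '16/68/187', '16/69/204']
196 ['11/79/119', '4/85/84', '5/76/77', '6/53/67', '4/73/77', '4/84/85', '5/83/77', '7/74/72', '15/69/158', '17/67/205', '16/69/204']
197 ['10/78/118', '4/86/86', '5/74/76', '5/65/71', '5/81/79', '5/87/85', '5/80/80', '11/71/107', '16/66/173', '18/66/205', '17/69/204']
198 ['9/77/120', '4/86/86', '5/68/75', '4/55/70', '5/79/81', '4/87/85', '5/83/80', '15/66/154', '17/65/203', '17/64/204', '17/65/204']
199 ['12/71/140', '4/87/85', '5/66/73', '6/59/69', '4/79/81', '4/84/85', '11/76/111', '16/68/173', '17/65/207', '17/66/209', '17/66/210']
200 ['16/67/202', '16/67/199', '17/66/182', '14/68/149', '10/76/117', '3/85/84', 
[... 6585 characters left out ...]
5', '2/155/127', '2/151/123', '12/82/174', '17/69/213', '18/67/214', '18/67/214']
213 ['1/151/127', '2/152/126', '1/150/126', '2/153/125', '2/152/126', '2/154/126', '2/152/121', '12/79/172', '17/67/214', '18/65/215', '17/65/215']
214 ['2/150/124', '1/149/125', '2/151/125', '1/150/124', '1/150/124', '1/150/124', '2/139/127', '11/83/163', '17/67/199', '17/64/214', '17/65/216']
215 ['2/155/130', '179/137/127', '175/113/115', '165/91/107', '144/66/101', '141/68/102', '121/83/129', '112/95/153', '177/14/159', '16/64/208', '18/60/216']
216 ['113/121/150', '113/122/151', '112/125/151', '111/128/151', '110/133/152', '111/132/153', '111/135/155', '110/136/156', '111/97/152', '10/26/176', '18/61/218']
```

All four pictures show the real fingertip about 3 px (roughly 20 mm) above the reported TCP. Here it hovers over the red tab at (360,300) with no force. So the tip is near reported z + 20 mm. I'll go back to the gap and descend to reported z ≈ 0.021, watching the force.

Emit:
play_rows(deltas=[[[0,0,1,0],[-0.3,0.6,1.5,-0.12],[-0.7,1.3,1.5,-0.24],[-1.1,2.1,1.5,-0.36],[-1.6,3.0,1.5,-0.48],[-1.7,3.1,1.5,-0.58],[-1.7,3.1,1,-0.6],[-1.7,3.1,0.4,-0.6],[-1.7,3.1,0,-0.6],[-1.7,3.1,0,-0.6]]])

```text
t: 7.52
tool_pos: [0.4841, 0.0374, 0.0311]
tcp_rot: [0.541, -0.456, 0.456, -0.539]
wrist_force: [0.0, 0.3, -0.5]
grip_width: 0.0007
```

Emit:
play_rows(deltas=[[[0,0,-0.3,0],[0,0,-0.6,0],[0,0,-0.8,0],[0,0,-1.0,0],[0,0,-1.1,0],[0,0,-1.1,0]]])

```text
t: 8.02
tool_pos: [0.4839, 0.0374, 0.0199]
tcp_rot: [0.541, -0.457, 0.456, -0.539]
wrist_force: [-0.9, 0.7, 0.4]
grip_width: 0.0005
```

```bash
python3 - <<'E'
from h import *
from scipy.spatial.transform import Rotation as R
A=np.array([.5445,.0485]);s=get_state();p=s['tool_pos'];M=R.from_quat(s['tcp_rot']).as_matrix();print(p,s['wrist_force'],np.degrees(np.arctan2(M[1,2],M[0,2])))
for a in range(-164,-103,4):
    q=A+.06*np.array([np.cos(np.radians(a)),np.sin(np.radians(a))]);print(a,((q-p[:2])*100).round(2),end=' ')
b=snap('scene','s5')[150:250,220:320,::-1]
cv2.imwrite('pics/c5.png',cv2.resize(b,None,fx=5,fy=5,interpolation=cv2.INTER_CUBIC))
E
```

```text
[0.48394403 0.03737813 0.01987676] [-0.87966414  0.71401917  0.36844069] 9.645567536425377
-164 [ 0.29 -0.54] -160 [ 0.42 -0.94] -156 [ 0.57 -1.33] -152 [ 0.76 -1.7 ] -148 [ 0.97 -2.07] -144 [ 1.2  -2.41] -140 [ 1.46 -2.74] -136 [ 1.74 -3.06] -132 [ 2.04 -3.35] -128 [ 2.36 -3.62] -124 [ 2.7  -3.86] -120 [ 3.06 -4.08] -116 [ 3.43 -4.28] -112 [ 3.81 -4.45] -108 [ 4.2  -4.59] -104 [ 4.6  -4.71]
```

View pics/c5.png

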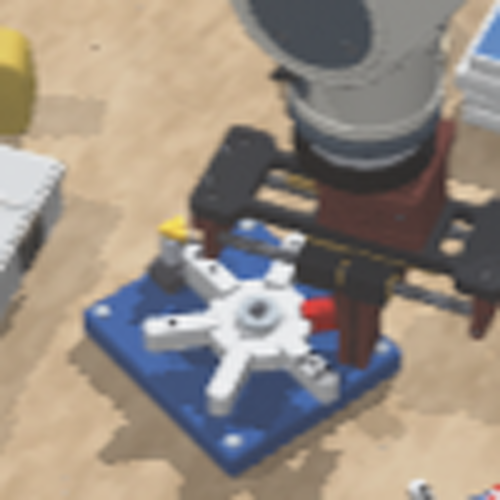

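The fingers are now properly lower, between red and five-dot tabs (360,350), with no contact force. Stroke now, pausing midway.

Emit:
play_rows(deltas=[[[0.29,-0.54,0,0.1],[0.42,-0.94,0,0.17],[0.57,-1.33,0,0.24],[0.76,-1.7,0,0.31],[0.97,-2.07,0,0.38],[1.2,-2.41,0,0.45],[1.46,-2.74,0,0.51],[1.74,-3.06,0,0.58]]])

```text
t: 8.73
tool_pos: [0.5014, 0.0068, 0.0202]
tcp_rot: [0.649, -0.282, 0.282, -0.648]
wrist_force: [0.0, 0.4, -0.6]
grip_width: 0.0003
```

```bash
python3 - <<'E'
from h import *
s=get_state();p=s['tool_pos'];d=p[:2]-[.5445,.0485];print(s['t'],p,s['wrist_force'],np.hypot(*d),np.degrees(np.arctan2(d[1],d[0])))
b=snap('scene','s6')
def red(f):
    hsv=cv2.cvtColor(f,cv2.COLOR_BGR2HSV)[185:240,240:310];k=cv2.inRange(hsv,(0,145,110),(4,255,255))|cv2.inRange(hsv,(176,145,110),(180,255,255))
    ys,xs=np.nonzero(k);return len(xs),xs.mean()+240,ys.mean()+185
for f in('s1','s5','s6'): print(f,red(cv2.imread(f'pics/{f}.png')))
A=np.array([.5445,.0485])
for a in(-140,-120,-110,-80,-20): print(a,proj('scene',[*(A+.052*np.array([np.cos(np.radians(a)),np.sin(np.radians(a))])),.05]))
E
```

```text
8.7333 [0.50136006 0.00682896 0.02016748] [ 0.00196564  0.4118866  -0.56999541] 0.05997941257713656 -135.99225135924496
s1 (53, np.float64(286.7547169811321), np.float64(212.33962264150944))
s5 (29, np.float64(283.6896551724138), np.float64(212.13793103448276))
s6 (33, np.float64(282.8181818181818), np.float64(208.5151515151515))
-140 [289.14674836 210.46253673]
-120 [287.07025842 206.0237723 ]
-110 [285.31768416 204.09034818]
-80 [277.89555148 200.05374119]
-20 [260.37790847 202.06496968]
```

The red tab has moved (row 212→208.5), so it is engaged. I'll continue the stroke.

Emit:
play_rows(deltas=[[[0.3,-0.29,0,0.07],[0.62,-0.56,0,0.14],[0.96,-0.8,0,0.21],[1.32,-1.02,0,0.28],[1.7,-1.22,0,0.35],[2.07,-1.39,0,0.42],[2.3,-1.47,0,0.46],[2.3,-1.47,0,0.46],[2.3,-1.47,0,0.46]]])

```text
t: 9.53
tool_pos: [0.5251, -0.0083, 0.0203]
tcp_rot: [0.697, -0.125, 0.126, -0.695]
wrist_force: [-0.4, 0.2, 0.7]
grip_width: 0.0001
```

```bash
python3 - <<'E'
from h import *
s=get_state();p=s['tool_pos'];d=p[:2]-[.5445,.0485];print(s['t'],p,s['wrist_force'],np.hypot(*d),np.degrees(np.arctan2(d[1],d[0])))
b=snap('scene','s7')[150:250,220:320,::-1]
cv2.imwrite('pics/c7.png',cv2.resize(b,None,fx=5,fy=5,interpolation=cv2.INTER_CUBIC))
E
```

```text
9.5333 [ 0.5251042  -0.00829802  0.02031878] [-0.42010112  0.21387405  0.71510457] 0.06001843324602293 -108.85438644006571
```

View pics/c7.png

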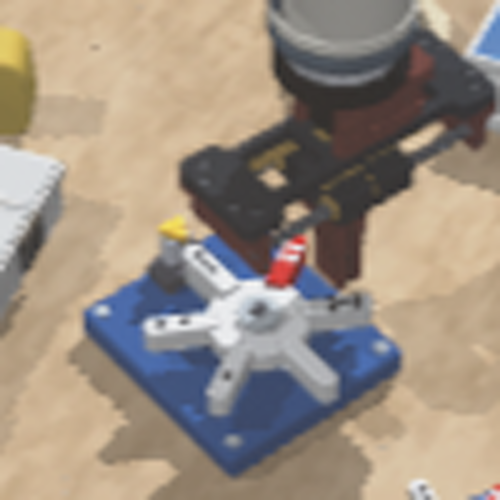

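The red tab has moved one place, to (288,262), and three dots are at the pointer: one click done, with the finger free in the gap. Now I'll lift, return and repeat.

Emit:
play_rows(deltas=[[[0,0,1.5,0],[0,0,3,0],[-0.5,0.6,4,-0.12],[-1.0,1.2,4,-0.24],[-1.5,1.8,4,-0.36],[-2.0,2.5,4,-0.48],[-2.6,3.2,4,-0.6],[-3.3,4.0,4,-0.72],[-4.1,4.6,4,-0.84],[-4.1,4.6,4,-0.95]]])

```text
t: 10.42
tool_pos: [0.4818, 0.0386, 0.0601]
tcp_rot: [0.561, -0.432, 0.431, -0.559]
wrist_force: [-1.7, -0.2, -0.3]
grip_width: 0.0003
```

Emit:
play_rows(deltas=[[[0,0,0,-0.05],[0,0,-1,-0.05],[0,0,-2,-0.05],[0,0,-3,-0.05],[0,0,-3.5,-0.05],[0,0,-3.9,-0.05],[0,0,-3.9,-0.05]]])

```text
t: 11.0
tool_pos: [0.481, 0.0385, 0.0198]
tcp_rot: [0.551, -0.447, 0.444, -0.547]
wrist_force: [-0.8, -0.4, -0.5]
grip_width: 0.0001
```

Emit:
play_rows(deltas=[[[0.55,-0.64,0,0.08],[0.7,-1.04,0,0.15],[0.86,-1.44,0,0.22],[1.05,-1.81,0,0.29],[1.26,-2.18,0,0.36],[1.5,-2.52,0,0.43],[1.75,-2.85,0,0.49],[2.03,-3.17,0,0.56]]])

```text
t: 11.67
tool_pos: [0.5012, 0.0067, 0.0198]
tcp_rot: [0.653, -0.276, 0.275, -0.649]
wrist_force: [-0.9, 0.2, -0.6]
grip_width: 0.0005
```

Emit:
play_rows(deltas=[[[0.3,-0.29,0,0.07],[0.62,-0.56,0,0.14],[0.96,-0.8,0,0.21],[1.32,-1.02,0,0.28],[1.7,-1.22,0,0.35],[2.07,-1.39,0,0.42],[2.3,-1.47,0,0.46],[2.3,-1.47,0,0.46],[2.3,-1.47,0,0.46]]])

```text
t: 12.42
tool_pos: [0.5243, -0.0081, 0.0199]
tcp_rot: [0.699, -0.121, 0.12, -0.695]
wrist_force: [-0.3, 1.4, 0.7]
grip_width: -0.0001
```

```bash
python3 - <<'E'
from h import *
s=get_state();p=s['tool_pos'];d=p[:2]-[.5445,.0485];print(s['t'],p,s['wrist_force'],np.hypot(*d),np.degrees(np.arctan2(d[1],d[0])))
b=snap('scene','s8')[150:250,220:320,::-1]
cv2.imwrite('pics/c8.png',cv2.resize(b,None,fx=5,fy=5,interpolation=cv2.INTER_CUBIC))
E
```

```text
12.4167 [ 0.52432947 -0.00805702  0.01990819] [-0.32136117  1.36618405  0.67221693] 0.06004620714513055 -109.62829875660255
```

View pics/c8.png

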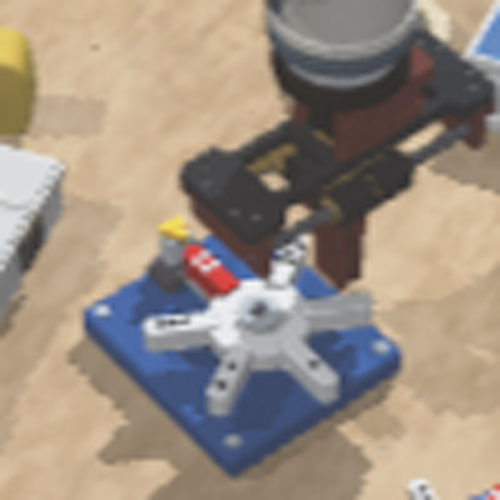

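The red four-dot tab is at the pointer, (210,265). I'll lift straight up and move clear.

Emit:
play_rows(deltas=[[[0,0,1.5,0],[0,0,3.5,0],[0,0,6,0],[0,0,9,0],[0,0,12,0],[-1,-3,15,0],[-2,-7,16,0],[-3,-11,16,0],[-4,-15,16,0],[-4,-18,16,0]]])

```text
t: 13.3
tool_pos: [0.4821, -0.1899, 0.1804]
tcp_rot: [0.699, -0.121, 0.12, -0.694]
wrist_force: [0.1, 0.8, 0.6]
grip_width: 0.0007
```

Emit:
play_rows(deltas=[[[-2,-4,0,0],[-4,-8,0,0],[-6,-12,0,0],[-8,-16,0,0],[-10,-20,0,0],[-12,-23,0,0],[-12,-23,0,0],[-12,-23,0,0],[-12,-23,0,0]]])

```text
t: 14.05
tool_pos: [0.3617, -0.4196, 0.1801]
tcp_rot: [0.699, -0.122, 0.121, -0.695]
wrist_force: [-0.5, 0.9, -0.4]
grip_width: 0.0004
```

```bash
python3 - <<'E'
from h import *
s=get_state();print(s['t'],s['tool_pos'],s['wrist_force'],abs(s['qd']).max())
a=snap('top','t9');cv2.imwrite('pics/c9.png',cv2.resize(a[150:245,235:330,::-1],None,fx=5,fy=5,interpolation=cv2.INTER_CUBIC))
hsv=cv2.cvtColor(cv2.imread('pics/t9.png'),cv2.COLOR_BGR2HSV)
k=np.zeros(hsv.shape[:2],np.uint8);k[150:235,235:330]=cv2.inRange(hsv,(105,120,40),(125,255,255))[150:235,235:330]
ys,xs=np.nonzero(k);print([ray('top',p,.02)[:2].round(3) for p in cv2.boxPoints(cv2.minAreaRect(np.c_[xs,ys].astype(np.float32)))])
E
```

```text
14.05 [ 0.36168313 -0.41964181  0.18012215] [-0.51065648  0.9079942  -0.36847996] 0.03788533124581074
[array([0.516, 0.127]), array([0.65, 0.08]), array([ 0.607, -0.039]), array([0.474, 0.009])]
```

View pics/c9.png

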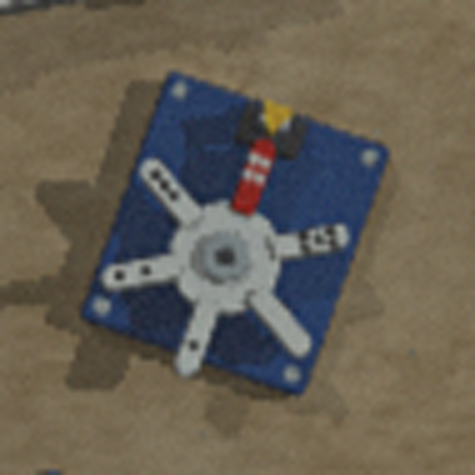

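The top view shows the red four-dot tab seated at the yellow pointer (258,178), the base unmoved to within 1 mm, and the hand clear.

```bash
python3 -c "
from workcell import *
print(hand_in())"
```

```text
the job is handed in; nothing more can be done
None
```

The tally now reads four. I flicked the larger tally's wheel on two clicks, from two to three to four, with the shut fingertips in the gap behind a tab. Then I lifted straight out, moved the hand clear and handed in at about 14 s.

**Last checks:**
- **Count:** the top view shows the red four-dot tab at the yellow pointer.
- **Tally position:** the base corners agree with the start to within 1 mm.
- **Hand:** the wrist force was about 1 N, noise level, with the hand well away.
- **Other things on the bench:** I never went near them, but I did not compare their positions before and after.

**What disagreed:** my first stroke, and the start of a second one lower down, left the wheel where it was. In the pictures the shut fingertips sat about 20 mm above the reported TCP, so they passed over the tabs without measurable force. I ran lower after that, at a reported height of about 0.020 m, and both strokes then clicked.

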